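Load the grinding-ball carrier and hold it up

ROBOT

A 6-joint arm with a two-finger parallel gripper is mounted at the origin on the work surface. World frame = base frame: x ahead of the robot, y to its left, z up, the work surface at z = 0. Lengths are in m, angles in rad, forces in N, time in s.
With the tool pointing down it reaches from about 0.275 to 0.75 m from the base axis. Payload 10.2 kg.
Tool frame: the origin (TCP) lies midway between the tips of the shut fingers; the grasp point (between the pads) lies 19 mm behind it (env.hold_point_z is the distance from the TCP to the grasp point, in m); z points along the fingers, y is the line along which they close (so a half turn about z gives the same grasp; the last joint's range is limited). The gripper opens to 85 mm and grips with 20 to 120 N. Pads are 22 mm wide; open, the fingers measure 114 mm over their backs; the gripper's body (76 mm by 85 mm) begins 54 mm behind the grasp point. The pads swing forward as they close: fully open they stand 13 mm farther back than shut.
Start: joints at [-1.469, 0.313, 1.498, -0, 1.331, -0.223], TCP at [0.168, -0.498, 0.231] pointing down, gripper open.
Joint ranges: [-2.94, 2.94], [-0.97, 2.17], [0.19, 2.56], [-1.23, 4.37], [0.02, 3.11], [-2.88, 2.88]. Speed limits (rad/s): [2.39, 2.39, 3.01, 3.14, 3.14, 3.14].

INTERFACE

Orientations are given as a unit quaternion [x, y, z, w].
In Python, from bench import env, kinematics, monitor, eyes, job gives the robot as it stands. The module is installed in compiled form; this text tells all that it offers. Calls block until the motion is done:
- env.reach(position, orientation): joint-space move of the TCP to a pose.
- env.movel(position, velocity=0.15, frame=None, guard=None): straight line of the TCP; frame=None keeps the orientation; velocity is the mean speed in m/s. With guard (N) it stops when the force on the tool has changed by that much, and returns True; else False.
- env.set_joints(angles): joint-space move.
- env.release() and env.close_gripper(effort=None): open the fingers fully, or close them until they stop; effort is the grip in N (None keeps the last).
- env.hold(seconds).
- kinematics.ik(position, orientation): joint angles nearest the present ones, or None.
- monitor.sense(): the state.
- eyes.grab_frame(name): name is "scene" or "top" or "wrist"; returns a dict with "frame" (400x640x3 uint8, red, green, blue), "mtx" (3x3 intrinsics, pixels), "view" (4x4, takes a point from world to camera coordinates). Camera axes: x right, y down, z forward; pixel columns grow to the right and rows downward; lengths in m; the calibration is good to about 2 mm. A picture is of the moment at which its call begins. There is no depth.
A pose or a line that the arm cannot do raises env.MotionError and nothing moves.
- job.hand_in(): hands the job in; it is judged then, once.
The state is a dict: "clock": time; "joints": joint angles; "qvel": joint speeds; "joint_efforts": joint torques, N m; "position": TCP position; "ee_rot": TCP orientation; "contact_force": force on the tool from outside, world axes, zero at the start; "ft_torque": the same for the moment, N m; "finger_gap": opening from 0.0 (shut) to 1.0 (fully open); "gripper_force": force on a finger pad.
Only numpy, scipy, OpenCV 4.12 (cv2) and the standard library are available. Lean on these libraries where they do the work, as an engineer would, in place of code of your own. Each camera call takes 0.05 s, during which the arm holds its last target. There are 200 camera calls.

TASK

Get the ball carrier ready for the mill: put one of the two loose 30 mm grinding balls from the rack into each of the two empty cups of the carrier, leaving the bigger ball in the rack. Then take the carrier by its handle, lift it straight up, level, until it hangs about 10 cm above its stand, and finish while still holding it there, steady and level, with all four balls in their cups. Do not drop a ball, tip the carrier or disturb the other things on the bench.

Things in the scene. Friction and masses are not known exactly. Their poses are not given: they have to be found in the camera images.
- ball_a_center (a point): centre of a loose white ceramic ball, diameter 30 mm, 52 g, sitting on one of the three cups of the rack; 23 mm above the rack's 12 mm thick base plate, so about 35 mm above the bench
- ball_b_center (a point): centre of the other loose 30 mm ball, alike, on another cup of the rack
- big_ball_center (a point): centre of a bigger white ceramic ball, diameter 40 mm, on the remaining cup of the rack: leave it there
- rack: black steel base plate 64 x 226 x 12 mm, fixed, with three upright steel tube cups in a row along its y axis, 75 mm apart, the middle one at its centre; origin at the centre of its underside. Each cup is 12 mm high, 26 mm outside and 21 mm inside diameter; a ball rests on the cup's rim, its middle well above the rim. Which ball sits on which cup varies
- grip (a point): centre of the carrier's black handle bar, 50 mm long (its x axis) x 16 mm thick (its y axis, the way to pinch it) x 32 mm high, standing on a post 14 mm in diameter in the middle of the carrier; 74 mm above the plate's underside, 66 mm above its top, 119 mm above the bench while the carrier is on its stand
- carrier: the carrier: aluminium plate 130 x 130 x 8 mm lying loose on the stand, at any yaw, with the handle in its middle and four tube cups like the rack's, 42 mm to either side of the post in x and y (84 mm between neighbours); 0.3 to 0.5 kg without balls; origin at the centre of its underside
- well_1 (a point): empty cup of the carrier at x +42, y +42 mm from the post: the point where the centre of a seated 30 mm ball lies, 23 mm above the plate's top, 11 mm above the cup's rim (76 mm above the bench while the carrier is on its stand)
- well_2 (a point): the other empty cup, diagonally opposite at x -42, y -42 mm: seated ball centre, as for well_1
- well_3 (a point): cup at x +42, y -42 mm, already holding a ball: seated ball centre, as for well_1
- well_4 (a point): cup at x -42, y +42 mm, already holding a ball: seated ball centre, as for well_1
- ball_c_center (a point): centre of the 30 mm ball that already sits in well_3
- ball_d_center (a point): centre of the 30 mm ball that already sits in well_4
- stand: fixed black steel stand under the carrier: round foot 160 mm in diameter, column, square top 120 x 120 mm at 45 mm above the bench; origin at the centre of its underside
- prism_1: bystander: mortar prism 40 x 160 x 40 mm lying flat; origin at the centre of its underside
- prism_2: bystander: another mortar prism, 40 x 160 x 40 mm; origin at the centre of its underside
- half_1: bystander: broken half prism, about 40 x 80 x 40 mm, between the robot and the work; origin at the centre of its underside
- half_2: bystander: another broken half prism; origin at the centre of its underside
- cube: bystander: 50 mm mortar cube; origin at the centre of its underside
- spanner: bystander: steel spanner lying flat along its x axis; origin at its underside
- brush: bystander: brush lying along its x axis; origin at its underside

How it is judged:
On the way:
1. each empty cup of the carrier holds one of the loose 30 mm balls, let go, with the carrier still on its stand (distance between ball_c_center and well_3 below 0.006 m and distance between ball_d_center and well_4 below 0.006 m and ((distance between ball_a_center and well_1 below 0.006 m and distance between ball_b_center and well_2 below 0.006 m) or (distance between ball_a_center and well_2 below 0.006 m and distance between ball_b_center and well_1 below 0.006 m)) and contact force between the fingers and ball_a below 0.05 N and contact force between the fingers and ball_b below 0.05 N and contact force between the fingers and ball_c below 0.05 N and contact force between the fingers and ball_d below 0.05 N and height (world z) of grip below 0.125 m and angle between grip's own z axis and vertical below 0.05 rad), for 0.2 s.
At the end, for the whole second after the job is handed in: Carrier held by the fingers (over 1 N), off its stand, 70 to 140 mm above it and within 60 mm of straight over it, tilted under 0.10 rad, under 20 mm/s and 0.15 rad/s; a 30 mm ball within 6 mm of its seat in each of the four cups, untouched by the fingers; big ball moved under 10 mm (distance between ball_c_center and well_3 below 0.006 m and distance between ball_d_center and well_4 below 0.006 m and ((distance between ball_a_center and well_1 below 0.006 m and distance between ball_b_center and well_2 below 0.006 m) or (distance between ball_a_center and well_2 below 0.006 m and distance between ball_b_center and well_1 below 0.006 m)) and contact force between the fingers and ball_a below 0.05 N and contact force between the fingers and ball_b below 0.05 N and contact force between the fingers and ball_c below 0.05 N and contact force between the fingers and ball_d below 0.05 N and z of grip in the frame of stand between 0.189 and 0.259 m and horizontal distance between grip and stand below 0.06 m and angle between grip's own z axis and vertical below 0.1 rad and linear speed of carrier below 0.02 m/s and angular speed of carrier below 0.15 rad/s and contact force between the fingers and carrier above 1 N and contact force between carrier and stand below 0.05 N and horizontal distance between big_ball_center and rack below 0.085 m and distance of big_ball_center from where it was at the start of the episode below 0.01 m); the arm keeps its last pose, push and grip.
It fails at once if a ball falls to the bench (height (world z) of any of ball_a_center, ball_b_center, ball_c_center, ball_d_center, big_ball_center below 0.024 m).
It fails at once if the carrier is tipped by more than 0.3 rad (angle between grip's own z axis and vertical above 0.3 rad).
It fails at once if the big ball is taken from its cup (moved over 20 mm) (distance of big_ball_center from where it was at the start of the episode above 0.02 m).
It fails at once if a bystander is shifted by more than 25 mm (distance of any of prism_1, prism_2, half_1, half_2, cube, spanner, brush from where it was at the start of the episode above 0.025 m).
It also fails if it takes over 64 s, if anything falls off the work surface, if the arm or the gripper's body presses on something with over 40 N, if the wrist force passes 120 N, or if a joint passes its speed limit or range.

## Working session

There is one attempt and no reset: what is moved stays moved. The work goes in short steps, each a Python script; the robot and the scene stay as the last script left them, time stands still between calls to the robot, and variables do not carry over. Pictures are saved under pics/ and viewed, at most 10 in all, crops included, and the job is handed in when it is done.

```bash
mkdir -p pics; python3 - <<'E'
from bench import env, monitor, eyes
import cv2,numpy as np
for n in ("scene","top"):
    d=eyes.grab_frame(n); cv2.imwrite(f"pics/{n}0.png",d["frame"][:,:,::-1]); np.savez(f"{n}0.npz",**d)
    V=np.array(d["view"]); print(n,d["mtx"],-V[:3,:3].T@V[:3,3],V[2,:3])
print(env.hold_point_z,monitor.sense())
E
```

```text
scene [[469.34003999   0.         316.35582544]
 [  0.         469.34003999 204.70572282]
 [  0.           0.           1.        ]] [ 1.28714743 -0.18278518  1.17402018] [-0.57467381  0.1583832  -0.80291019]
top [[472.83000294   0.         319.72818929]
 [  0.         472.83000294 191.58142747]
 [  0.           0.           1.        ]] [0.18071732 0.02530794 1.73555882] [ 0.20587199 -0.02087444 -0.97835627]
0.0187 {'clock': 0.1, 'joints': array([-1.46939158e+00,  3.13381856e-01,  1.49833348e+00, -2.51786536e-05,
        1.33104009e+00, -2.23408492e-01]), 'qvel': array([-9.05866462e-04, -2.23332617e-05, -2.61661313e-03,  1.29747476e-03,
        4.62513762e-04,  7.20983209e-04]), 'joint_efforts': array([ 2.52229103e-03, -4.12898326e+01, -2.60139084e+01, -1.85377412e-04,
        3.06004775e-03,  6.51541882e-06]), 'position': array([ 0.16749838, -0.49731951,  0.23080895]), 'ee_rot': array([ 9.86840355e-01,  1.61696554e-01,  2.32390301e-05, -5.81052076e-04]), 'contact_force': array([ 0.53002687,  0.63845981, -0.27896186]), 'ft_torque': array([-0.00926602,  0.01183389,  0.02701953]), 'gripper_force': 0.0, 'finger_gap': 0.9994977893922236}
```

View pics/top0.png

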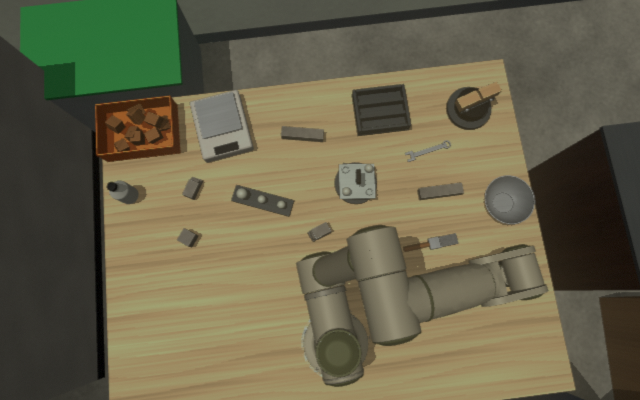

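View pics/scene0.png

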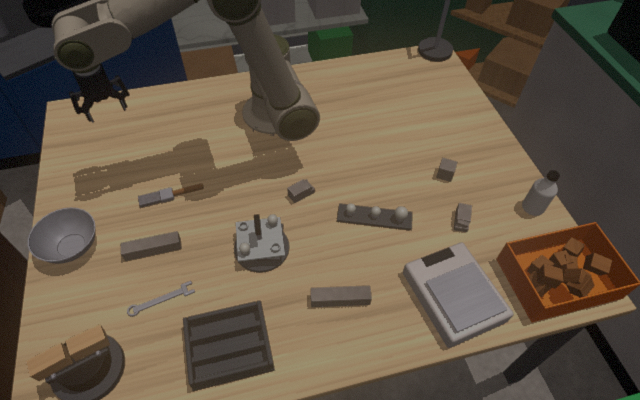

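The top view shows the rack near (263,200), with the big ball at its left end (242,194) and the small ones at (262,199) and (281,204). The carrier is at (357,182). Next I'll look at both from near with the wrist camera.

```bash
cat > h.py <<'E'
from bench import env, kinematics, monitor, eyes, job
import cv2,numpy as np
from scipy.spatial.transform import Rotation as R
def cast(d,uv,z):
    V=np.array(d["view"]);c=-V[:3,:3].T@V[:3,3]
    r=V[:3,:3].T@np.linalg.inv(d["mtx"])@np.array([uv[0],uv[1],1.])
    return c+r*(z-c[2])/r[2]
def proj(d,p):
    V=np.array(d["view"]);q=d["mtx"]@(V[:3,:3]@np.array(p)+V[:3,3]);return q[:2]/q[2]
def quat(yaw,tilt=0):  # tool down, tool y axis at world angle yaw+90deg..., tilt about tool y
    return (R.from_euler('z',yaw)*R.from_euler('x',np.pi)*R.from_euler('y',tilt)).as_quat()
def snap(name,save):
    d=eyes.grab_frame(name);cv2.imwrite(f"pics/{save}.png",d["frame"][:,:,::-1]);np.savez(f"{save}.npz",**d);return d
E
python3 - <<'E'
from h import *
d=np.load("top0.npz")
for uv in((242,194),(262,199),(281,204)):print(cast(d,uv,.035))
c=cast(d,(357,182),.06);print(c)
m=cast(d,(263,200),.035)
s=monitor.sense();w=eyes.grab_frame("wrist");V=w["view"]
T=np.eye(4);T[:3,:3]=R.from_quat(s["ee_rot"]).as_matrix();T[:3,3]=s["position"]
print("cam in tool",np.linalg.inv(T)@np.linalg.inv(V),w["mtx"])
env.reach([c[0],c[1],.36],quat(0)); snap("wrist","wc")
print(monitor.sense()["position"])
env.reach([m[0],m[1],.30],quat(np.arctan2(*(cast(d,(242,194),.035)-cast(d,(281,204),.035))[1::-1])-np.pi/2)); snap("wrist","wr")
print(monitor.sense()["clock"],monitor.sense()["joints"])
a=cv2.imread("pics/wc.png");b=cv2.imread("pics/wr.png")
cv2.imwrite("pics/w1.png",cv2.resize(np.vstack([a,b]),(480,600)))
E
```

```text
[0.56445731 0.27362539 0.035     ]
[0.53683593 0.20244045 0.035     ]
[0.50979454 0.13522994 0.035     ]
[ 0.55208128 -0.14928228  0.06      ]
cam in tool [[-5.29067328e-05 -9.58394606e-01 -2.85446626e-01  7.27733422e-02]
 [ 9.99999998e-01 -5.85464488e-05  1.12240528e-05 -4.80765320e-04]
 [-2.74689579e-05 -2.85446625e-01  9.58394607e-01 -1.42542828e-01]
 [ 0.00000000e+00  0.00000000e+00  0.00000000e+00  1.00000000e+00]] [[329.66985502   0.         320.13987969]
 [  0.         329.66985502 204.51565602]
 [  0.           0.           1.        ]]
[ 0.55181818 -0.15009615  0.35972371]
3.5167 [ 1.49999041e-01  3.75490693e-01  1.23348323e+00 -2.04435300e-04
  1.53223800e+00  2.09815018e+00]
```

View pics/w1.png

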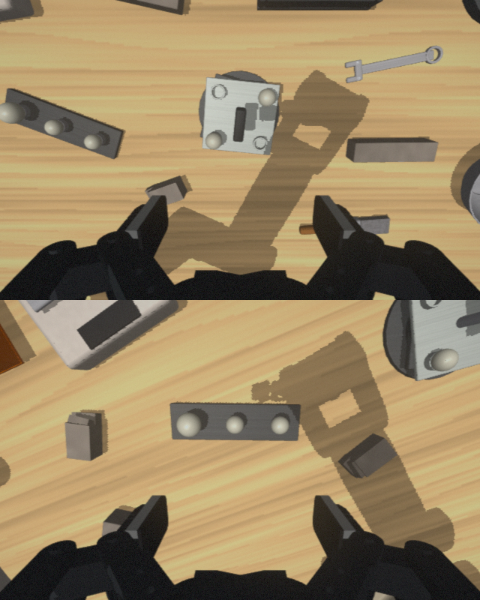

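The wrist view (4:3 scaled) shows the carrier's balls at (214,142) and (267,97), its empty cups at (219,92) and (261,142), and the handle roughly along world x. In the rack, the big ball is at left (189,423) and the small ones at (235,424) and (281,424). I'll fit circles to these.

```bash
python3 - <<'E'
from h import *
def fit(f,boxes,rr,save):
    d=np.load(f);g=cv2.cvtColor(d["frame"],cv2.COLOR_RGB2GRAY);out=[];vis=[]
    for (u,v),(r0,r1) in zip(boxes,rr):
        x0,y0=u-26,v-26;c=cv2.resize(g[y0:y0+52,x0:x0+52],None,fx=4,fy=4,interpolation=cv2.INTER_CUBIC)
        h=cv2.HoughCircles(c,cv2.HOUGH_GRADIENT_ALT,1.5,200,param1=150,param2=.5,minRadius=r0*4,maxRadius=r1*4)
        im=cv2.cvtColor(c,cv2.COLOR_GRAY2BGR)
        if h is not None:
            h=h[0,0];cv2.circle(im,(int(h[0]),int(h[1])),int(h[2]),(0,0,255),1);out.append(((h[0]+.5)/4-.5+x0,(h[1]+.5)/4-.5+y0,h[2]/4))
        else: out.append(None)
        vis.append(im)
    return d,out,np.hstack(vis)
d,o,v1=fit("wc.npz",[(285,189),(356,129)],[(8,15)]*2,0)
for q in o: print(q, q and cast(d,q,.076))
d,e,v2=fit("wc.npz",[(292,122),(348,190)],[(7,12)]*2,0)
for q in e: print(q, q and cast(d,q,.065))
d,r,v3=fit("wr.npz",[(252,164),(313,165),(374,166)],[(9,22)]*3,0)
for q,z in zip(r,(.035,.035,.035)): print(q, q and cast(d,q,z))
v=np.hstack([v1,v2]);v3=np.hstack([v3,np.zeros((208,208,3),np.uint8)])
cv2.imwrite("pics/fit.png",cv2.resize(np.vstack([v,v3]),(800,400)))
E
```

```text
(np.float32(282.25), np.float32(187.0), np.float32(12.867072)) [ 0.52164001 -0.09916234  0.076     ]
(np.float32(355.5), np.float32(129.25), np.float32(11.749769)) [ 0.59648252 -0.19422542  0.076     ]
(np.float32(290.375), np.float32(123.0), np.float32(10.162049)) [ 0.60371387 -0.11120331  0.065     ]
(np.float32(347.125), np.float32(191.375), np.float32(8.250869)) [ 0.51274981 -0.18638527  0.065     ]
(np.float32(249.625), np.float32(166.875), np.float32(14.764374)) [0.56575423 0.28043589 0.035     ]
(np.float32(312.125), np.float32(167.125), np.float32(11.229841)) [0.53674896 0.20804134 0.035     ]
(np.float32(373.5), np.float32(167.75), np.float32(11.6441145)) [0.50779895 0.13707085 0.035     ]
```

View pics/fit.png

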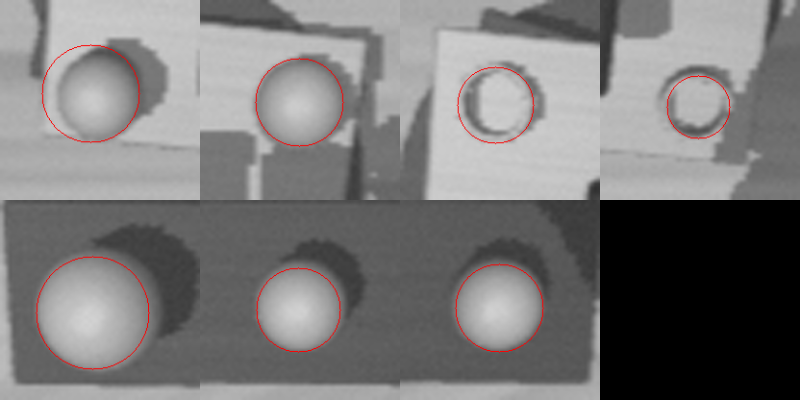

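```bash
cat >> h.py <<'E'
def circ(d,p,R_,z,slack=.1):  # fit circle of radius R_ near predicted p at height z; returns world point, vis
    g=cv2.cvtColor(d["frame"],cv2.COLOR_RGB2GRAY);u,v=proj(d,p).round().astype(int)
    V=d["view"];dep=(V[:3,:3]@p+V[:3,3])[2];r=d["mtx"][0][0]*R_/dep;w=int(2*r)
    x0,y0=max(u-w,0),max(v-w,0);c=cv2.resize(g[y0:y0+2*w,x0:x0+2*w],None,fx=4,fy=4,interpolation=cv2.INTER_CUBIC)
    h=cv2.HoughCircles(cv2.GaussianBlur(c,(0,0),3),cv2.HOUGH_GRADIENT,1,400,param1=60,param2=10,minRadius=int(4*r*(1-slack)),maxRadius=int(4*r*(1+slack)))
    im=cv2.cvtColor(c,cv2.COLOR_GRAY2BGR)
    if h is None: return None,cv2.resize(im,(200,200))
    h=h[0,0];cv2.circle(im,(int(h[0]),int(h[1])),int(h[2]),(0,0,255),1)
    return cast(d,((h[0]+.5)/4-.5+x0,(h[1]+.5)/4-.5+y0),z),cv2.resize(im,(200,200))
E
python3 - <<'E'
from h import *
yr=np.arctan2(.28043-.13707,.56575-.5078);print("row",yr)
# closing axis (tool y = -y rotated) perpendicular to row => tool x along row
vis=[]
for yaw in (yr,yr-np.pi):
    q=kinematics.ik([.537,.206,.15],quat(yaw)); print(yaw,q)
for n,p,ya,z,h,Rr in [("a",[.5368,.208,.035],yr-np.pi,.035,.135,.015),("b",[.5078,.137,.035],yr-np.pi,.035,.135,.015),
  ("c",[.598,-.194,.076],0,.076,.2,.015),("d",[.5205,-.1035,.076],0,.076,.2,.015),
  ("1",[.602,-.1125,.065],0,.065,.2,.013),("2",[.514,-.1875,.065],0,.065,.2,.013)]:
    p=np.array(p)
    try: env.reach([p[0],p[1],h if n in"ab" else .2],quat(ya))
    except env.MotionError as e: print(n,e);continue
    d=snap("wrist","n"+n);o,im=circ(d,p,Rr,z);vis.append(im);print(n,o)
print(monitor.sense()["clock"])
cv2.imwrite("pics/near.png",np.vstack([np.hstack(vis[:3]),np.hstack(vis[3:6])]))
E
```

```text
row 1.1866512002804832
1.1866512002804832 [ 1.62690275e-01  4.93709683e-01  1.45378550e+00 -4.44089210e-16
  1.19409747e+00  5.46835402e-01]
-1.95494145330931 [ 0.16269028  0.49370968  1.4537855   0.          1.19409747 -2.59475725]
a [0.53796074 0.20696129 0.035     ]
b [0.50871712 0.1365476  0.035     ]
c [ 0.59544061 -0.19420628  0.076     ]
d [ 0.52107884 -0.10217012  0.076     ]
1 [ 0.60568975 -0.11161323  0.065     ]
2 [ 0.51535645 -0.18647369  0.065     ]
12.7833
```

View pics/near.png

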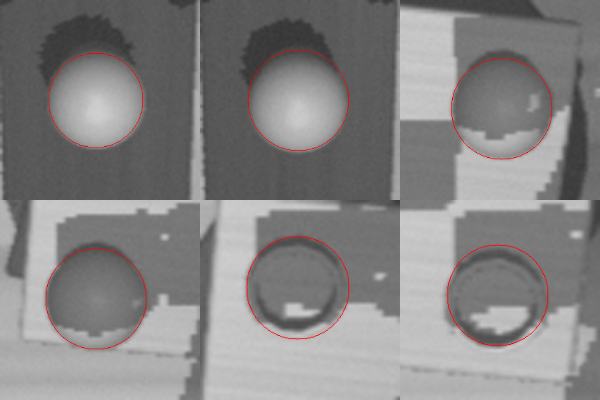

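```bash
cat >> h.py <<'E'
C=np.array([.559,-.1485]);CY=np.radians(-5.8);YR=1.1866
L=.015
def well(i):
    x,y={1:(.042,.042),2:(-.042,-.042)}[i];c,s=np.cos(CY),np.sin(CY)
    return np.array([C[0]+c*x-s*y,C[1]+s*x+c*y,.076])
def place_pose(i,tilt=.21):
    best=None
    for yaw,t in ((CY+np.pi/4,-tilt if i==1 else tilt),(CY-3*np.pi/4,tilt if i==1 else -tilt)):
        q=quat(yaw,t);tz=R.from_quat(q).as_matrix()[:,2];p=well(i)+L*tz
        js=[kinematics.ik(p-tz*k+[0,0,h],q) for k,h in ((0,0),(0,.03),(0,.1))]
        if all(j is not None for j in js):
            c=abs(js[0][5])
            if best is None or c<best[0]: best=(c,p,q,tz,js)
    return best
def pick(xy):
    env.reach([*xy,.14],quat(YR)); env.movel([*xy,.020],.12); env.close_gripper(40)
    s=monitor.sense(); print("gap",s["finger_gap"],s["gripper_force"],s["position"])
    env.movel([*xy,.20],.2); print("lifted gap",monitor.sense()["finger_gap"])
E
python3 - <<'E'
from h import *
for i in(1,2):
    b=place_pose(i);print(well(i),b and (b[1],b[4][0]))
pick([.5087,.1368]);d=snap("wrist","pb")
s=monitor.sense();print(s["clock"],s["contact_force"])
E
```

```text
[ 0.60502935 -0.11095937  0.076     ] (array([ 0.60260618, -0.11293567,  0.06132954]), array([-0.30279956,  0.75032808,  1.28018446, -0.18537814,  1.23346656,
        0.65607565]))
[ 0.51297065 -0.18604063  0.076     ] (array([ 0.51539382, -0.18406433,  0.06132954]), array([-0.65522307,  0.51533482,  1.70740761,  0.26474063,  0.88742769,
        0.0668782 ]))
gap 0.323502744378153 39.19756472110748 [0.50901798 0.13677014 0.02027498]
lifted gap 0.32310713439004013
16.85 [ 0.70938847  0.23942422 -0.10309357]
```

View pics/pb.png

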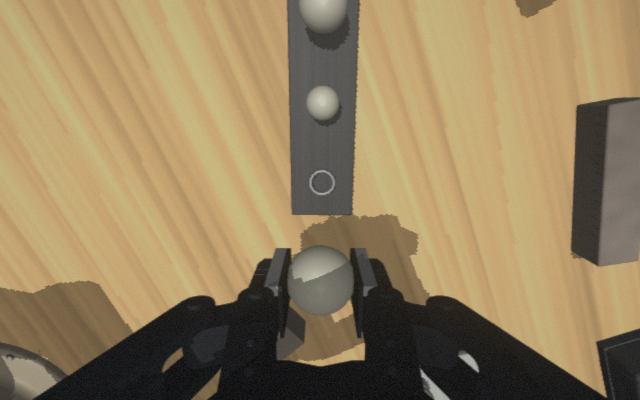

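Ball b is held between the pads at (320,280), and the other two balls are still in the rack. I'll measure its offset in the tool, then place it in well_1.

```bash
cat >> h.py <<'E'
def inhand(d):
    s=monitor.sense();T=R.from_quat(s["ee_rot"]);b=s["position"]-L*T.as_matrix()[:,2]
    o,im=circ(d,b,.015,b[2],.15); print("in-hand err tool",None if o is None else T.inv().apply(o-b)); return o
def place(i):
    _,p,q,tz,_=place_pose(i)
    env.reach(p+[0,0,.10],q); env.movel(p+[0,0,.012],.15)
    hit=env.movel(p-[0,0,.003],.03,guard=5); s=monitor.sense(); print("hit",hit,s["position"]-p,s["contact_force"])
    env.release(); env.hold(.3)
    env.movel(monitor.sense()["position"]-tz*.09,.2)
    print(monitor.sense()["clock"])
E
python3 - <<'E'
from h import *
inhand(np.load("pb.npz"))
place(1)
p=well(1);env.reach([p[0],p[1],.2],quat(0));d=snap("wrist","a1");o,im=circ(d,p,.015,.076);print(o,p)
E
```

```text
in-hand err tool [ 3.38214256e-04 -1.96107996e-04  1.02822227e-07]
hit True [-2.71308250e-07 -2.21787535e-04  2.73372049e-04] [-0.99812713 -0.71287832  5.70229513]
20.5583
[ 0.60429718 -0.11069609  0.076     ] [ 0.60502935 -0.11095937  0.076     ]
```

View pics/a1.png

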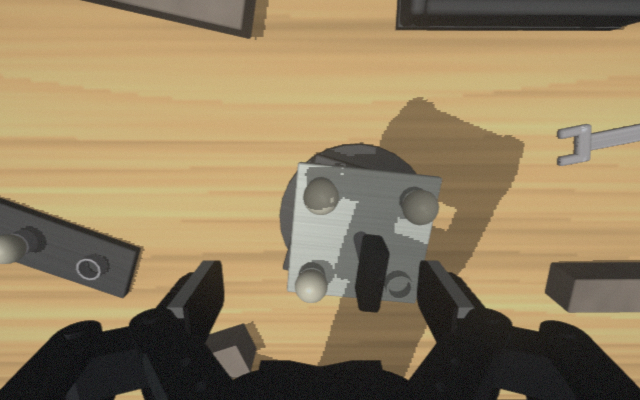

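The ball is seated in well_1 at (320,196), with the empty well_2 at (398,285). The second ball goes there.

```bash
python3 - <<'E'
from h import *
pick([.538,.2072]);inhand(snap("wrist","pa"))
if .28<monitor.sense()["finger_gap"]<.37:
    place(2)
    env.reach([C[0],C[1],.26],quat(CY));snap("wrist","a2")
    for w in(1,2): print(circ(np.load("a2.npz"),well(w),.015,.076)[0],well(w))
E
```

```text
gap 0.327355388412317 39.221144914627075 [0.53810316 0.20723587 0.02020776]
lifted gap 0.3212749025318602
in-hand err tool [-1.51271004e-03  5.35017451e-05  1.91392118e-06]
hit True [1.20775872e-04 4.28363669e-05 8.47460191e-05] [-2.29184243  1.48398899  5.32287019]
29.4083
[ 0.60461527 -0.11128889  0.076     ] [ 0.60502935 -0.11095937  0.076     ]
None [ 0.51297065 -0.18604063  0.076     ]
```

View pics/a2.png

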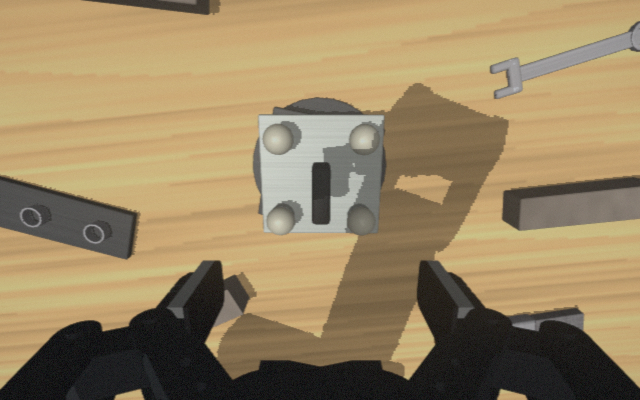

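All four cups hold balls: (278,139), (364,139), (281,219) and (361,219). The handle is centred in the picture, along the tool's x axis. Now I'll grip it and lift.

```bash
python3 - <<'E'
from h import *
q=quat(CY);z=.101
env.movel([*C,z],.1); env.close_gripper(80); env.hold(.3)
s=monitor.sense();print("gap",s["finger_gap"],s["gripper_force"],s["contact_force"])
env.movel([*C,z+.01],.03);print(monitor.sense()["contact_force"])
env.movel([*C,z+.10],.05);env.hold(.7)
s=monitor.sense();print(s["clock"],s["finger_gap"],s["gripper_force"],s["contact_force"],s["ft_torque"],s["position"])
a=snap("scene","f1")["frame"];b=snap("wrist","f2")["frame"]
c=cv2.resize(a[140:300,150:450],(640,341));cv2.imwrite("pics/f.png",cv2.resize(np.vstack([c,b[:259]]),(640,600))[:,:,::-1])
E
```

```text
gap 0.17845199056673258 78.76120090484619 [-1.71418742 -3.13219614  2.26255797]
[-0.32654061  0.68203076 -6.3869028 ]
36.3167 0.17647009966950336 78.01950216293335 [-0.28936285 -0.12814349 -6.62561464] [-0.00664994  0.00338743 -0.01441196] [ 0.55901057 -0.14848564  0.20100484]
```

View pics/f.png

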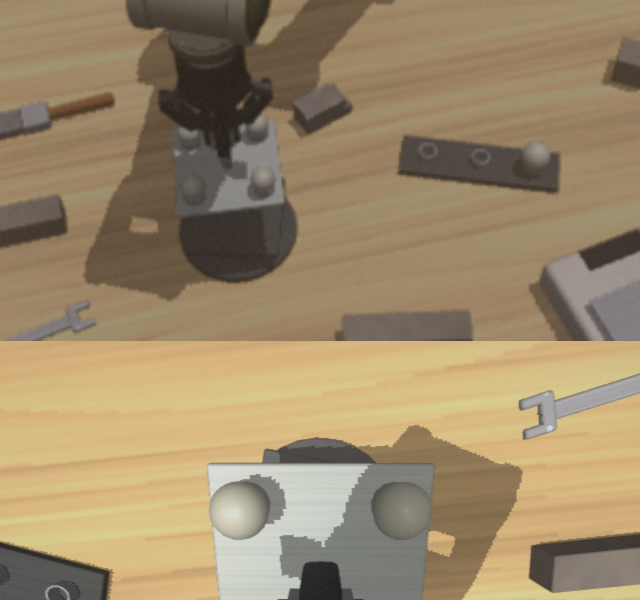

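The carrier hangs level above its stand with all four balls in their cups: (188,133), (257,127), (193,186) and (263,179). The big ball is still in the rack at (536,155).

```bash
python3 -c "
from bench import job;print(job.hand_in())"
```

```text
the job is handed in; nothing more can be done
None
```

I put both loose 30 mm balls in the empty cups and handed in with the carrier gripped by its handle, level, about 10 cm above its stand, all four balls seated and the big ball still in the rack; `hand_in()` returned no verdict.

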